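# Find the loose bolt on a microscope's isolation plate and hold its cover open

## Task

Take the stylus from its stand and keep it in the gripper to the very end. With its tip press the knock monitor's recessed red zero button fully home, then tap the heads of the three bolts on the isolation plate firmly (about 5 N) in order from the robot's left to its right: the loose one sinks and stays down. Leaving the other two covers shut and the things around undisturbed, push the orange tab of the loose bolt's cover over with the stylus so that the cover swings open by about 50 degrees, and finish holding it there with the stylus: it shuts by itself if let go.

Things in the scene. Friction and masses are not known exactly. Their poses are not given: they have to be found in the camera images.
- stylus_grip (a point): loose stylus (50 g) standing tip down in its stand: square yellow handle 16 x 16 x 70 mm resting on the stand's top, below it a round steel shaft 6 mm thick, 45 mm long, with a flat tip. This point is the handle's centre: 35 mm below its top, 80 mm above the tip. z points up along the stylus, x and y are square to the handle's faces. Grip firmly (30 N or more).
- stand: grey stand block of the stylus, fixed, 65 x 65 mm, 55 mm high, origin under its centre; the shaft stands 45 mm deep in its hole, so lift the stylus 50 mm or more to clear it
- button_top (a point): centre of the top of the red zero button, 15 mm across, at the bottom of a round recess 18 mm wide in the top of the white knock monitor (80 x 80 x 40 mm, fixed, black display beside the recess). At rest the button's top lies 6 mm below the monitor's top face. z up.
- button (a joint): travel of the zero button: 0 at rest, 0.004 m fully down; sprung, 1.5 N to start it and 3.5 N fully down; comes up again when released
- plate: white isolation plate, fixed, 120 x 300 x 16 mm, origin at the centre of its underside; its y axis runs along the row of three bolts (left is +y), its x axis points away from the robot. On it stand three grey bosses 85 mm apart, each with a brass bolt, a blue hinged cover with a hole round the bolt head, and an orange tab.
- bolt_top_left (a point): centre of the top of the robot's left bolt's brass head, 16 mm across, standing 7 mm proud of its closed cover (through a 21 mm hole) and 53 mm above the table; 28 mm from the hinge towards the robot
- bolt_left (a joint): how far the robot's left bolt has sunk: 0 as it stands, at most 0.005 m. The loose bolt gives way at about 1.5 N, sinks 5 mm and stays down; a tight one yields less than 1.5 mm. Which of the three is loose differs every time.
- hinge_left (a point): hinge of the robot's left cover, fixed to the plate, 44.5 mm above the table, at the foot of the orange tab; axes as the plate's, the hinge line along y. The cover lies flat from here 51 mm towards the robot, 42 mm wide and 3 mm thick, its top 1.5 mm above the hinge.
- cover_left (a joint): opening angle of the robot's left cover: 0 shut, 1.3 rad fully open; its robot-side edge swings up. A light spring and its weight shut it (under 1.5 N at the tab holds it).
- tab_left (a point): orange tab rising from the robot's left cover at its hinge line (origin), z up along it: 36 mm high, 24 wide, 4 thick. Pushed towards plate +x it tips over and lifts the cover. Stylus tip 12 mm above the hinge line, on the robot's side of the tab: 50 degrees is reached with the stylus axis about 9 mm beyond the hinge line; much further and it slips over the tab's end
- bolt_top_centre (a point): centre of the top of the middle bolt's brass head, 16 mm across, standing 7 mm proud of its closed cover (through a 21 mm hole) and 53 mm above the table; 28 mm from the hinge towards the robot
- bolt_centre (a joint): how far the middle bolt has sunk: 0 as it stands, at most 0.005 m. The loose bolt gives way at about 1.5 N, sinks 5 mm and stays down; a tight one yields less than 1.5 mm. Which of the three is loose differs every time.
- hinge_centre (a point): hinge of the middle cover, fixed to the plate, 44.5 mm above the table, at the foot of the orange tab; axes as the plate's, the hinge line along y. The cover lies flat from here 51 mm towards the robot, 42 mm wide and 3 mm thick, its top 1.5 mm above the hinge.
- cover_centre (a joint): opening angle of the middle cover: 0 shut, 1.3 rad fully open; its robot-side edge swings up. A light spring and its weight shut it (under 1.5 N at the tab holds it).
- tab_centre (a point): orange tab rising from the middle cover at its hinge line (origin), z up along it: 36 mm high, 24 wide, 4 thick. Pushed towards plate +x it tips over and lifts the cover. Stylus tip 12 mm above the hinge line, on the robot's side of the tab: 50 degrees is reached with the stylus axis about 9 mm beyond the hinge line; much further and it slips over the tab's end
- bolt_top_right (a point): centre of the top of the robot's right bolt's brass head, 16 mm across, standing 7 mm proud of its closed cover (through a 21 mm hole) and 53 mm above the table; 28 mm from the hinge towards the robot
- bolt_right (a joint): how far the robot's right bolt has sunk: 0 as it stands, at most 0.005 m. The loose bolt gives way at about 1.5 N, sinks 5 mm and stays down; a tight one yields less than 1.5 mm. Which of the three is loose differs every time.
- hinge_right (a point): hinge of the robot's right cover, fixed to the plate, 44.5 mm above the table, at the foot of the orange tab; axes as the plate's, the hinge line along y. The cover lies flat from here 51 mm towards the robot, 42 mm wide and 3 mm thick, its top 1.5 mm above the hinge.
- cover_right (a joint): opening angle of the robot's right cover: 0 shut, 1.3 rad fully open; its robot-side edge swings up. A light spring and its weight shut it (under 1.5 N at the tab holds it).
- tab_right (a point): orange tab rising from the robot's right cover at its hinge line (origin), z up along it: 36 mm high, 24 wide, 4 thick. Pushed towards plate +x it tips over and lifts the cover. Stylus tip 12 mm above the hinge line, on the robot's side of the tab: 50 degrees is reached with the stylus axis about 9 mm beyond the hinge line; much further and it slips over the tab's end
- bottle: bystander: amber bottle, 60 mm across, 110 mm high, loose; origin under its centre
- slide_box: bystander: blue slide box, 80 x 140 x 30 mm, loose; origin under its centre
- tip_box: bystander: white and yellow pipette tip box, 80 x 120 x 50 mm, loose; origin under its centre
There are look-alikes about, which are no part of the job. Leave any green or turquoise look-alike of the part that bears button_top alone.

How it is judged:
On the way, in this order (a step that is already met when the one before it is completed fails the run):
1. the zero button is pressed home with the held stylus (value of joint button above 0.0032 m and contact force between stylus and button above 1 N and contact force between the fingers and stylus above 1 N), for 0.1 s.
2. the left bolt is tapped with the held stylus (contact force between stylus and bolt_left above 2 N and contact force between the fingers and stylus above 1 N).
3. the centre bolt is tapped with the held stylus (contact force between stylus and bolt_centre above 2 N and contact force between the fingers and stylus above 1 N).
4. the right bolt is tapped with the held stylus (contact force between stylus and bolt_right above 2 N and contact force between the fingers and stylus above 1 N).
5. the loose bolt's cover is pushed open with the stylus (((value of joint bolt_left above 0.003 m and value of joint cover_left above 0.65 rad and contact force between stylus and cover_left above 0.1 N and value of joint each of cover_centre, cover_right below 0.1 rad) or (value of joint bolt_centre above 0.003 m and value of joint cover_centre above 0.65 rad and contact force between stylus and cover_centre above 0.1 N and value of joint each of cover_left, cover_right below 0.1 rad) or (value of joint bolt_right above 0.003 m and value of joint cover_right above 0.65 rad and contact force between stylus and cover_right above 0.1 N and value of joint each of cover_left, cover_centre below 0.1 rad)) and contact force between the fingers and stylus above 1 N), for 0.2 s.
At the end, for the whole second after the job is handed in: the loose bolt is down (sunk by more than 3 mm), its cover stands open by more than 0.65 rad (37 degrees) held by the stylus (over 0.1 N), the stylus is in the gripper's fingers, and the other two covers are shut (under 0.1 rad) (all of step 5); the arm keeps its last pose, push and grip.
It fails at once if a cover is raised (over 0.3 rad) although its bolt has not been found loose ((value of joint cover_left above 0.3 rad and value of joint bolt_left below 0.002 m) or (value of joint cover_centre above 0.3 rad and value of joint bolt_centre below 0.002 m) or (value of joint cover_right above 0.3 rad and value of joint bolt_right below 0.002 m)).
It fails at once if the bottle is shifted by more than 2 cm (distance of bottle from where it was at the start of the episode above 0.02 m).
It fails at once if the slide box is shifted by more than 2 cm (distance of slide_box from where it was at the start of the episode above 0.02 m).
It fails at once if the tip box is shifted by more than 2 cm (distance of tip_box from where it was at the start of the episode above 0.02 m).
It also fails if it takes over 61 s, if anything falls off the work surface, if the arm or the gripper's body presses on something with over 40 N, if the wrist force passes 120 N, or if a joint passes its speed limit or range.

## Robot

A 7-joint arm with a two-finger parallel gripper is mounted at the origin on the work surface. World frame = base frame: x ahead of the robot, y to its left, z up, the work surface at z = 0. Lengths are in m, angles in rad, forces in N, time in s.
With the tool pointing down it reaches from about 0.425 to 0.925 m from the base axis. Payload 6.8 kg.
Tool frame: the origin (TCP) lies at the very end of the fingers, on their centre line; the grasp point (between the pads) lies 19 mm behind it; z points along the fingers, y is the line along which they close (so a half turn about z gives the same grasp; the last joint's range is limited). The gripper opens to 85 mm and grips with 20 to 120 N. Pads are 22 mm wide; open, the fingers measure 114 mm over their backs; the gripper's body (76 mm by 85 mm) begins 54 mm behind the grasp point. The pads swing forward as they close: fully open they stand 13 mm farther back than shut.
Start: joints at [1.063, 0.477, 0.022, 1.555, -0.011, 1.109, -0.083], TCP at [0.263, -0.622, 0.231] pointing down, gripper open.
Joint ranges: [-2.96, 2.96], [-0.34, 2.1], [-1.41, 1.46], [0.24, 2.44], [-1.37, 4.51], [0.17, 1.92], [-2.96, 2.96]. Speed limits (rad/s): [2.39, 2.39, 3.14, 3.14, 3.14, 3.14, 3.14].

## Interface

Orientations are given as a unit quaternion [w, x, y, z].
In Python, from station import bot gives the robot as it stands.
- The arm moves only by the tool jog_arm, never from a script. Its argument "motion" is a list of rows, each a list of 7 numbers: the turn, a rotation vector about the tool's x, y, z in rad, then the shift along the tool's x, y, z in mm, then the finger opening in mm, from 0 to 85.4. A call has 1 to 10 rows; each row is the pose to reach, as a shift and turn from the pose commanded when the call began, along the tool's axes at that moment; what a row does not reach only later rows make up. A row lasts 1/8 s, in which the tool goes at most 62.5 mm and 10.7 degrees, less where a joint would pass 70% of its speed; a pose out of reach is approached as far as the arm can. A call with a gripper value outside its range is refused whole. The fingers move at their own pace and stop on an object; "grip_force" is the grip in N (left out, the last holds). Time passes only in rows, so rows that repeat a pose let the fingers close. It gives the time, the measured TCP pose, the force, the opening and the grip force at its end, in the units of the state.
- bot.get_obs(): the state, without advancing time (a new reading comes with each control period).
- bot.read_camera(name): name is "scene" or "side" or "wrist"; returns a dict with "pixels" (384x512x3 uint8, red, green, blue), "camera_matrix" (3x3 intrinsics, pixels), "distortion" ([k1, k2, p1, p2, k3] as OpenCV has them; the pictures are not rectified), "T" (4x4, takes a point from camera to world coordinates); the wrist camera has in their place "tool_from_camera" (4x4, takes a point from camera to tool coordinates, whose origin is the TCP and whose axes are the flange's). Camera axes: x right, y down, z forward; pixel columns grow to the right and rows downward; lengths in m; the calibration is good to about 2 mm. A picture is of the moment at which its call begins: read the wrist's pose just before it. There is no depth.
- bot.hand_in(): hands the job in; it is judged then, once.
Trained networks look in a picture, given as the dict that the camera call returned (one of the last four; its "shot" number tells which), for a name from the list of things; names that differ only in an ending like _2 or _b are one class to them, and where a whole thing is asked for, a point or a joint stands for the part that bears it (a point fixed in the world has none). Each returns a list of dicts, best first, with "score" (0 to 1); they miss things now and then, are a little off and sometimes report something else, mostly with a low value. They report only what shows in the picture. A call takes as long as a camera call. They do not tell look-alikes from the thing itself.
- bot.spot_in(thing, picture): "xy" ([column, row] in pixels, amid what is visible of it).
- bot.tip_of(thing, picture): "xy" ([column, row] in pixels: a listed point, or the origin of a listed thing).
The state is a dict: "t": time; "q": joint angles; "joint_vel": joint speeds; "joint_torque": joint torques, N m; "eef_pos": TCP position; "tool_rot": TCP orientation; "contact_force": force on the tool from outside, world axes, zero at the start; "torque": the same for the moment, N m; "gripper_width": opening from 0.0 (shut) to 1.0 (fully open); "grasp_force": force on a finger pad.
Only numpy, scipy, OpenCV 4.12 (cv2) and the standard library are available. Lean on these libraries where they do the work, as an engineer would, in place of code of your own. Each camera call takes 0.05 s, during which the arm holds its last target. There are 200 camera calls.

## Working session

There is one attempt and no reset: what is moved stays moved. The work goes in short steps, Python scripts to look and compute and a tool call to move; the robot and the scene stay as the last step left them, time stands still between calls to the robot, and variables do not carry over. Pictures are saved under pics/ and viewed, at most 10 in all, crops included, and the job is handed in when it is done.

Besides the shell and the picture viewer there is one more tool, called after ">>>" as name(argument=value, ...), one argument or row to a line, values as JSON. jog_arm: Moves the arm, as the interface text tells. Its arguments: {"type":"object","properties":{"motion":{"type":"array"},"grip_force":{"type":"number"}},"required":["motion"]}

```bash
ls; mkdir -p pics; cat > h.py <<'E'
import numpy as np, cv2
from scipy.spatial.transform import Rotation as R
from station import bot
def rays(pic,xy,T):
    u=cv2.undistortPoints(np.array([[xy]],float),np.array(pic["camera_matrix"]),np.array(pic["distortion"])).ravel()
    d=T[:3,:3]@np.array([u[0],u[1],1.]); return T[:3,3],d/np.linalg.norm(d)
def atz(pic,xy,z,T):
    o,d=rays(pic,xy,T); return o+d*(z-o[2])/d[2]
def tri(rs):
    A=sum(np.eye(3)-np.outer(d,d) for o,d in rs); b=sum((np.eye(3)-np.outer(d,d))@o for o,d in rs)
    return np.linalg.solve(A,b)
def toolT(o):
    T=np.eye(4); q=o["tool_rot"]; T[:3,:3]=R.from_quat([q[1],q[2],q[3],q[0]]).as_matrix(); T[:3,3]=o["eef_pos"]; return T
def save(p,n): cv2.imwrite("pics/"+n,cv2.cvtColor(p["pixels"],cv2.COLOR_RGB2BGR))
def shot(name):
    o=bot.get_obs(); p=bot.read_camera(name)
    T=toolT(o)@np.array(p["tool_from_camera"]) if name=="wrist" else np.array(p["T"])
    return p,T
E
python3 - <<'E'
from h import *
o=bot.get_obs(); print(o)
Z=dict(stylus_grip=.09,button_top=.034,bolt_top_left=.053,bolt_top_centre=.053,bolt_top_right=.053,hinge_left=.0445,hinge_centre=.0445,hinge_right=.0445,stand=0,plate=0,bottle=0,slide_box=0,tip_box=0)
for n in ["scene","side"]:
    p,T=shot(n); save(p,n+"0.png"); print(n,T[:3,3],T[:3,2])
    for t,z in Z.items():
        for d in bot.tip_of(t,p)[:3]:
            print(t,round(d["score"],2),np.round(d["xy"],1),atz(p,d["xy"],z,T).round(4))
E
```

```text
pics
{'t': 0.0, 'q': array([ 1.06288682,  0.4778013 ,  0.02236113,  1.55645879, -0.01150553,
        1.10929752, -0.08310113]), 'joint_vel': array([ 4.01179370e-04,  1.61690138e-03, -1.13656213e-03,  3.10980734e-05,
        3.12118680e-05,  7.05163225e-04, -3.49832033e-04]), 'joint_torque': array([-2.41280293e-05, -5.96447539e+01,  1.60782505e+00, -2.81192994e+01,
        1.25015658e-02,  9.33681760e-03,  1.27766094e-05]), 'eef_pos': array([ 0.2624822 , -0.62122809,  0.23032224]), 'tool_rot': array([-8.83211404e-04,  9.80085190e-01,  1.98575368e-01, -2.51209320e-04]), 'contact_force': array([-0.6893902 , -0.41890377, -0.86385715]), 'torque': array([-0.00717845,  0.01845946,  0.04332928]), 'grasp_force': 0.0, 'gripper_width': 0.998859021818765}
scene [ 1.07609665 -0.65085719  0.63157099] [-0.48836649  0.69809667 -0.52360214]
stylus_grip 0.64 [263.8 203.6] [0.6262 0.0156 0.09  ]
stylus_grip 0.54 [119.2 233.1] [ 0.4273 -0.2636  0.09  ]
button_top 0.44 [217.1 229.6] [ 0.5492 -0.0755  0.034 ]
bolt_top_left 0.55 [259.2 196.2] [0.5652 0.0837 0.053 ]
bolt_top_centre 0.59 [240.  215.1] [ 0.57
[... 1024 characters left out ...]
olt_top_left 0.58 [234.5 213.4] [0.561  0.0843 0.053 ]
bolt_top_centre 0.45 [253.3 198.1] [0.5646 0.0073 0.053 ]
bolt_top_centre 0.36 [259.1 202.9] [0.5403 0.0103 0.053 ]
bolt_top_right 0.36 [282.5 191.7] [ 0.5225 -0.0683  0.053 ]
hinge_left 0.74 [224.9 209.2] [0.5969 0.0854 0.0445]
hinge_centre 0.89 [253.3 199.7] [0.5662 0.0055 0.0445]
hinge_right 0.57 [278.4 186.3] [ 0.5512 -0.0853  0.0445]
stand 0.68 [346.7 184.5] [ 0.4314 -0.2786  0.    ]
plate 0.91 [254.6 211.7] [0.5608 0.0051 0.    ]
bottle 0.63 [128.9 256.3] [0.687  0.3446 0.    ]
bottle 0.31 [254.2 196.7] [ 0.6038 -0.0397  0.    ]
slide_box 0.82 [213.6 175.5] [ 0.7638 -0.0227  0.    ]
tip_box 0.9 [295. 144.] [ 0.6821 -0.3373  0.    ]
```

View pics/scene0.png

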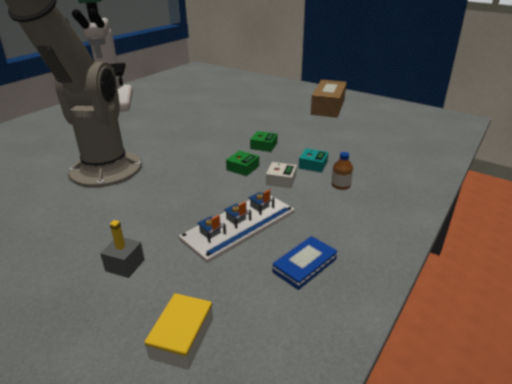

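View pics/side0.png

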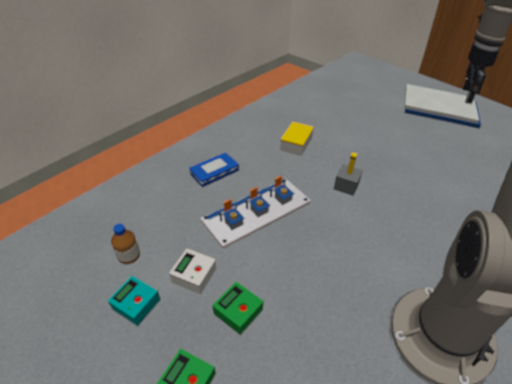

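The scene shows the stylus in its stand at (117,240), the plate at (238,222) and the white monitor at (281,173). It also shows green and turquoise look-alike monitors, the bottle, the slide box and the tip box. In the side view the white monitor's red button is at about (197,268), which puts it near (0.50, 0.26).

>>> jog_arm(
  motion=[
    [0, 0, 0, 275, -240, -10, 85],
    [0, 0, 0, 275, -240, -10, 85],
    [0, 0, 0, 275, -240, -10, 85],
    [0, 0, 0, 275, -240, -10, 85],
    [0, 0, 0, 275, -240, -10, 85],
    [0, 0, 0, 275, -240, -10, 85],
    [0, 0, 0, 275, -240, -10, 85],
    [0, 0, 0, 275, -240, -10, 85],
  ],
  grip_force=60,
)

```text
t: 2.4
eef_pos: [0.4223, -0.2944, 0.2415]
tool_rot: [0.0, 0.98, 0.198, -0.0]
contact_force: [0.3, 0.2, -0.4]
gripper_width: 0.993
grasp_force: 0.0
```

```bash
python3 - <<'E'
from h import *
p,T=shot("wrist"); save(p,"w1.png"); o=bot.get_obs(); print(o["t"],o["eef_pos"],toolT(o)[:3,:3].round(3)); print(np.array(p["tool_from_camera"]).round(3))
for t,z in dict(stylus_grip=.09,stand=0).items():
    for d in bot.tip_of(t,p)[:2]: print(t,d["score"],d["xy"],atz(p,d["xy"],z,T))
ps,Ts=shot("side")
pc,Tc=shot("scene")
for n,q,U in(("side",ps,Ts),("scene",pc,Tc)):
    for t in("stylus_grip","button_top"):
        for d in bot.tip_of(t,q)[:4]: print(n,t,round(d["score"],2),d["xy"],atz(q,d["xy"],.09 if t[0]=="s" else .034,U).round(4))
E
```

```text
2.45 [ 0.42194943 -0.29499731  0.24131878] [[ 0.922  0.387 -0.   ]
 [ 0.387 -0.922 -0.001]
 [-0.     0.    -1.   ]]
[[ 0.001 -0.965 -0.263  0.066]
 [ 1.     0.001  0.002 -0.001]
 [-0.002 -0.263  0.965 -0.144]
 [ 0.     0.     0.     1.   ]]
stylus_grip 0.9 [236.3, 162.9] [ 0.4296172  -0.27081952  0.09      ]
stand 0.7 [237.8, 147.6] [ 0.43187922 -0.26618996  0.        ]
side stylus_grip 0.61 [353.7, 161.0] [ 0.4301 -0.2851  0.09  ]
side button_top 0.63 [194.4, 381.0] [0.319  0.4358 0.034 ]
side button_top 0.6 [138.3, 299.6] [0.5421 0.4069 0.034 ]
side button_top 0.43 [201.9, 272.2] [0.4949 0.2596 0.034 ]
side button_top 0.43 [243.0, 309.7] [0.3574 0.2633 0.034 ]
scene stylus_grip 0.85 [118.6, 233.8] [ 0.4282 -0.266   0.09  ]
```

View pics/w1.png

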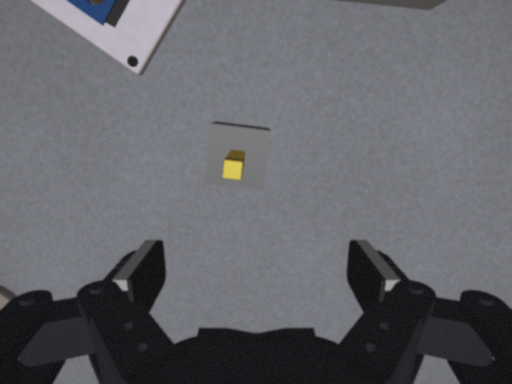

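The wrist view shows the yellow handle's top at (233,170) on the grey stand (239,155), turned a few degrees clockwise in the image. I'll measure its centre and yaw from the colour.

```bash
python3 - <<'E'
from h import *
p,T=shot("wrist"); o=bot.get_obs()
im=p["pixels"].astype(int); m=((im[...,0]>190)&(im[...,2]<110)&(im[...,1]>150)).astype(np.uint8); m[250:]=0
n,l,s,c=cv2.connectedComponentsWithStats(m); k=1+s[1:,4].argmax(); print(s[k])
cs,_=cv2.findContours((l==k).astype(np.uint8),0,2); r=cv2.minAreaRect(cs[0]); print(r)
P=np.array([atz(p,q,.125,T) for q in cv2.boxPoints(r)]); print(P.round(4),P.mean(0),np.linalg.norm(np.diff(P,axis=0),axis=1))
print((toolT(o)[:3,:3].T@(P.mean(0)-o["eef_pos"])*1000).round(1))
e=toolT(o)[:3,:3].T@(np.diff(P,axis=0).T); print(np.degrees(np.arctan2(e[1],e[0])))
g=cv2.cvtColor(p["pixels"],cv2.COLOR_RGB2BGR)[110:200,190:290]; cv2.imwrite("pics/crop1.png",cv2.resize(g,None,fx=6,fy=6,interpolation=cv2.INTER_CUBIC))
E
```

```text
[224 161  18  18 283]
((232.46923828125, 169.7461700439453), (16.99275779724121, 16.496618270874023), 7.125016689300537)
[[ 0.4203 -0.2641  0.125 ]
 [ 0.4343 -0.2605  0.125 ]
 [ 0.4382 -0.2744  0.125 ]
 [ 0.4243 -0.2782  0.125 ]] [ 0.42927308 -0.26929004  0.125     ] [0.01441518 0.01446193 0.01443491]
[ 15.8 -20.1 116.2]
[   8.45974902   97.19155913 -172.34723795]
```

View pics/crop1.png

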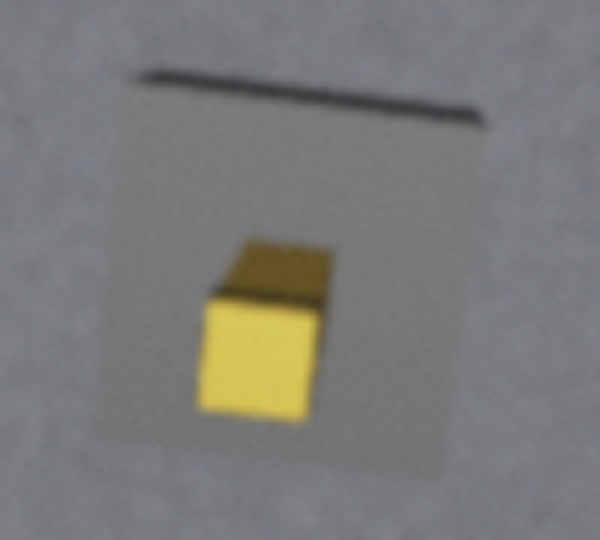

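>>> jog_arm(
  motion=[
    [0, 0, 0.13, 15.5, -20, 40, 85],
    [0, 0, 0.13, 15.5, -20, 70, 85],
    [0, 0, 0.13, 15.5, -20, 120, 85],
    [0, 0, 0.13, 15.5, -20, 168, 85],
    [0, 0, 0.13, 15.5, -20, 168, 85],
    [0, 0, 0.13, 15.5, -20, 168, 0],
    [0, 0, 0.13, 15.5, -20, 168, 0],
    [0, 0, 0.13, 15.5, -20, 168, 0],
    [0, 0, 0.13, 15.5, -20, 168, 0],
    [0, 0, 0.13, 15.5, -20, 168, 0],
  ],
  grip_force=60,
)

```text
t: 4.15
eef_pos: [0.4297, -0.2695, 0.0744]
tool_rot: [0.0, 0.991, 0.134, 0.001]
contact_force: [-1.2, 0.1, 7.2]
gripper_width: 0.181
grasp_force: 58.3
```

>>> jog_arm(
  motion=[
    [0, 0, 0, 0, 0, -50, 0],
    [0, 0, 0, 0, 0, -100, 0],
    [0, 0, 0, 181, -469, -100, 0],
    [0, 0, 0, 181, -469, -100, 0],
    [0, 0, 0, 181, -469, -100, 0],
    [0, 0, 0, 181, -469, -100, 0],
    [0, 0, 0, 181, -469, -100, 0],
    [0, 0, 0, 181, -469, -100, 0],
    [0, 0, 0, 181, -469, -100, 0],
    [0, 0, 0, 181, -469, -100, 0],
  ],
)

```text
t: 5.4
eef_pos: [0.4784, 0.2301, 0.1736]
tool_rot: [0.0, 0.991, 0.134, 0.0]
contact_force: [1.6, -0.5, -1.6]
gripper_width: 0.181
grasp_force: 60.0
```

>>> jog_arm(
  motion=[
    [0, 0, 0, 0, 0, 0, 0],
    [0, 0, 0, 0, 0, 0, 0],
    [0, 0, 0, 0, 0, 0, 0],
  ],
)

```text
t: 5.78
eef_pos: [0.4785, 0.2263, 0.1732]
tool_rot: [0.001, 0.991, 0.133, -0.0]
contact_force: [0.3, 0.7, 0.5]
gripper_width: 0.179
grasp_force: 60.0
```

```bash
python3 - <<'E'
from h import *
p,T=shot("wrist"); save(p,"w2.png"); o=bot.get_obs(); print(o["t"],o["eef_pos"],toolT(o)[:3,:3].round(3),o["gripper_width"],o["grasp_force"])
for t,z in dict(stylus_grip=.09,button_top=.034).items():
    for d in bot.tip_of(t,p)[:3]: print(t,d["score"],d["xy"],atz(p,d["xy"],z,T))
E
```

```text
5.825 [0.47856599 0.22640031 0.17324999] [[ 0.965  0.264 -0.   ]
 [ 0.264 -0.965 -0.001]
 [-0.     0.001 -1.   ]] 0.17946840177785192 60.013110637664795
stylus_grip 0.56 [254.6, 261.9] [0.42613515 0.21292723 0.09      ]
button_top 0.77 [228.9, 140.0] [0.50965023 0.26015998 0.034     ]
button_top 0.64 [70.7, 60.1] [0.54066017 0.40989656 0.034     ]
button_top 0.54 [24.5, 270.8] [0.32201275 0.43488394 0.034     ]
```

View pics/w2.png

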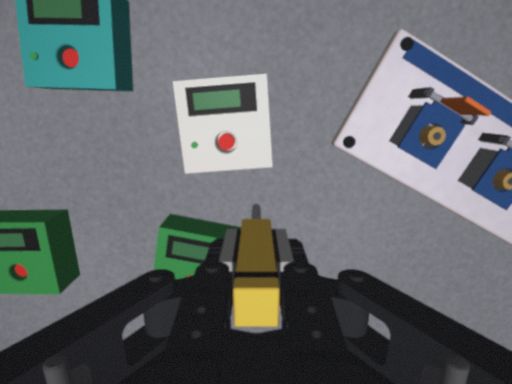

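The wrist view shows the white monitor's red button at (227,142) and the held stylus's tip at (256,208). The teal and green look-alikes sit apart from it, and the plate corner is at the right. I'll refine the button and tip positions.

```bash
cat >> h.py <<'E'
def blob(p,cond,near,rad=25):
    im=p["pixels"].astype(int); m=cond(im[...,0],im[...,1],im[...,2])
    v,u=np.nonzero(m); k=np.hypot(u-near[0],v-near[1])<rad
    return np.array([u[k].mean(),v[k].mean()]),k.sum(),(np.ptp(u[k]),np.ptp(v[k]))
def proj(p,X,T):
    C=np.linalg.inv(T); Xc=C[:3,:3]@np.array(X)+C[:3,3]
    return cv2.projectPoints(Xc[None],np.zeros(3),np.zeros(3),np.array(p["camera_matrix"]),np.array(p["distortion"]))[0].ravel()
E
python3 - <<'E'
from h import *
p,T=shot("wrist"); o=bot.get_obs(); TT=toolT(o)
c,n,e=blob(p,lambda r,g,b:(r>130)&(g<80)&(b<80),(227,142),20); B=atz(p,c,.034,T); print(c,n,e,B)
print("tool delta",TT[:3,:3].T@(B-o["eef_pos"])*1000)
for X in([0,0,.064],[0,0,.060],[0,.003,.064],[.003,0,.064]): print(X,proj(p,X,np.array(p["tool_from_camera"])))
g=cv2.cvtColor(p["pixels"],cv2.COLOR_RGB2BGR)[120:230,190:310]; cv2.imwrite("pics/crop2.png",cv2.resize(g,None,fx=5,fy=5,interpolation=cv2.INTER_CUBIC))
E
```

```text
[226.69662921 141.80337079] 178 (np.int64(15), np.int64(14)) [0.50763898 0.26241657 0.034     ]
tool delta [ 37.34643733 -26.26458853 139.38625765]
[0, 0, 0.064] [256.00021867 206.00802621]
[0, 0, 0.06] [256.01192979 207.75661099]
[0, 0.003, 0.064] [260.23586878 206.011424  ]
[0.003, 0, 0.064] [256.00656899 201.9545721 ]
```

View pics/crop2.png

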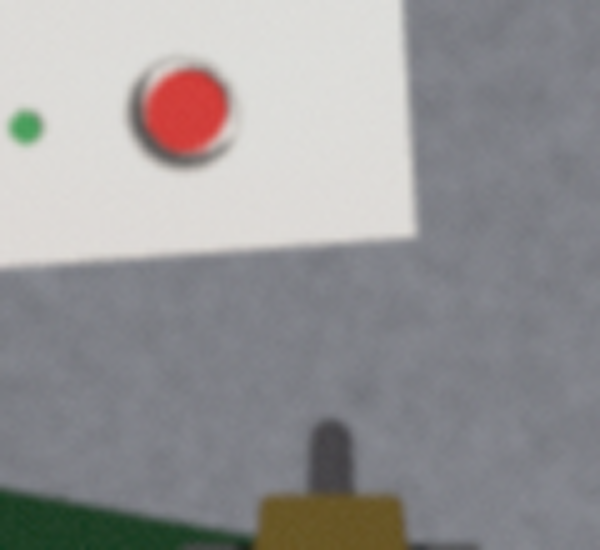

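>>> jog_arm(
  motion=[
    [0, 0, 0, 37.3, -26.3, 20, 0],
    [0, 0, 0, 37.3, -26.3, 45, 0],
    [0, 0, 0, 37.3, -26.3, 60, 0],
    [0, 0, 0, 37.3, -26.3, 66, 0],
    [0, 0, 0, 37.3, -26.3, 66, 0],
  ],
)

```text
t: 6.6
eef_pos: [0.5073, 0.2632, 0.1074]
tool_rot: [0.0, 0.991, 0.134, -0.0]
contact_force: [0.2, -0.3, -0.4]
gripper_width: 0.178
grasp_force: 60.0
```

```bash
python3 - <<'E'
from h import *
p,T=shot("wrist"); save(p,"w3.png"); o=bot.get_obs(); print(o["eef_pos"],o["contact_force"])
g=cv2.cvtColor(p["pixels"],cv2.COLOR_RGB2BGR)[100:250,170:340]; cv2.imwrite("pics/crop3.png",cv2.resize(g,None,fx=4,fy=4,interpolation=cv2.INTER_CUBIC))
E
```

```text
[0.50754943 0.26349257 0.10791514] [-0.05044708 -0.17669777 -0.14413457]
```

View pics/crop3.png

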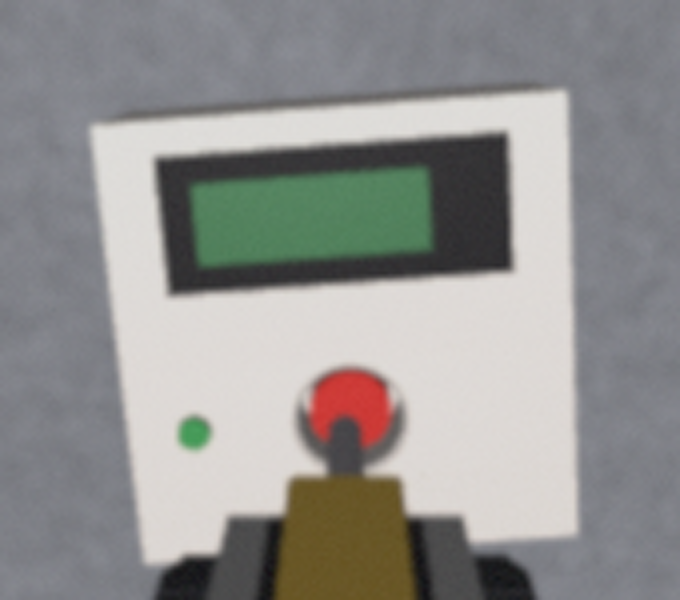

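The tip stands over the red button, about 1 mm left of its centre, so I press with small steps.

>>> jog_arm(
  motion=[
    [0, 0, 0, 0, 1, 8, 0],
    [0, 0, 0, 0, 1, 11, 0],
    [0, 0, 0, 0, 1, 13, 0],
    [0, 0, 0, 0, 1, 13, 0],
  ],
)

```text
t: 7.15
eef_pos: [0.5079, 0.2626, 0.0945]
tool_rot: [0.0, 0.991, 0.134, 0.0]
contact_force: [0.3, -1.8, 2.4]
gripper_width: 0.177
grasp_force: 60.5
```

>>> jog_arm(
  motion=[
    [0, 0, 0, 0, 0, 2, 0],
    [0, 0, 0, 0, 0, 3, 0],
    [0, 0, 0, 0, 0, 3, 0],
    [0, 0, 0, 0, 0, 3, 0],
  ],
)

```text
t: 7.65
eef_pos: [0.5084, 0.2629, 0.0937]
tool_rot: [0.0, 0.991, 0.134, 0.001]
contact_force: [-4.1, -4.1, 20.5]
gripper_width: 0.179
grasp_force: 63.0
```

The button bottomed out: the force jumped to 20 N with the tip at z ≈ 0.030. Next I lift and look at the plate.

>>> jog_arm(
  motion=[
    [0, 0, 0, 0, 0, -50, 0],
    [0, 0, 0, -30, 50, -90, 0],
    [0, 0, 0, -88, 258, -90, 0],
    [0, 0, 0, -88, 258, -90, 0],
    [0, 0, 0, -88, 258, -90, 0],
    [0, 0, 0, -88, 258, -90, 0],
    [0, 0, 0, -88, 258, -90, 0],
    [0, 0, 0, -88, 258, -90, 0],
    [0, 0, 0, -88, 258, -90, 0],
  ],
)

```text
t: 8.78
eef_pos: [0.4915, -0.0077, 0.1812]
tool_rot: [-0.0, 0.991, 0.136, -0.0]
contact_force: [0.4, -0.2, 0.1]
gripper_width: 0.175
grasp_force: 60.0
```

```bash
python3 - <<'E'
from h import *
p,T=shot("wrist"); save(p,"w4.png"); o=bot.get_obs(); print(o["t"],o["eef_pos"],toolT(o)[:3,:3].round(3),o["gripper_width"])
for s in("left","centre","right"):
  for t,z in dict(bolt_top_=.053,hinge_=.0445).items():
    for d in bot.tip_of(t+s,p)[:3]: print(t+s,round(d["score"],2),np.round(d["xy"],1),atz(p,d["xy"],z,T).round(4))
E
```

```text
8.825 [ 0.49147636 -0.00788689  0.18122617] [[ 0.963  0.269 -0.   ]
 [ 0.269 -0.963  0.   ]
 [ 0.    -0.001 -1.   ]] 0.17753288733528527
bolt_top_left 0.78 [167.8  72.7] [0.5641 0.0891 0.053 ]
hinge_left 0.9 [183.1  42.5] [0.5914 0.0841 0.0445]
bolt_top_centre 0.69 [255.5 125.8] [0.5418 0.0068 0.053 ]
bolt_top_centre 0.68 [185.3  40.9] [0.592  0.0804 0.053 ]
hinge_centre 0.57 [270.  92.] [0.5726 0.0024 0.0445]
bolt_top_right 0.57 [342.6 167.5] [ 0.5277 -0.0785  0.053 ]
hinge_right 0.98 [353.  139.1] [ 0.5541 -0.0815  0.0445]
```

View pics/w4.png

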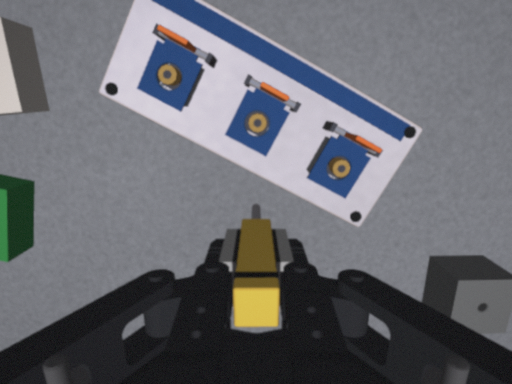

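The wrist view shows the three brass heads at about (168,74), (257,123) and (341,168), with orange tabs beyond them. All covers are shut and the stylus is still straight in the grip. I'll fit the row.

```bash
python3 - <<'E'
from h import *
p,T=shot("wrist"); o=bot.get_obs(); TT=toolT(o); P=[]
for c0 in((168,74),(257,123),(341,168)):
    c,n,e=blob(p,lambda r,g,b:(r>100)&(r-b>40)&(g>65)&(r-g<80),c0,15); P.append(atz(p,c,.053,T)); print(c.round(1),n,e,P[-1].round(4))
P=np.array(P); m=P.mean(0); v=P[0]-P[2]; print("len",np.linalg.norm(v)); yv=v/np.linalg.norm(v); xv=np.array([yv[1],-yv[0],0]); print("yaw",np.degrees(np.arctan2(-yv[0],yv[1])))
for k,s in zip((1,0,-1),"LCR"):
    B=m+yv*.085*k; print(s,B.round(4),"hinge",(B+.028*xv).round(4),"tool delta bolt",(TT[:3,:3].T@(B-o["eef_pos"])*1000).round(1))
print("plate x,y axes in tool",TT[:3,:3].T@xv,TT[:3,:3].T@yv)
for q in((183,42.5),(270,92),(353,139)): print(atz(p,q,.0445,T).round(4))
E
```

```text
[165.3  74.1] 247 (np.int64(18), np.int64(20)) [0.5627 0.0893 0.053 ]
[255.4 122. ] 222 (np.int64(17), np.int64(18)) [0.5449 0.0062 0.053 ]
[338.9 167.2] 201 (np.int64(16), np.int64(17)) [ 0.5269 -0.0767  0.053 ]
len 0.16982069776185285
yaw -12.150699489653613
L [0.5627 0.0893 0.053 ] hinge [0.5901 0.0834 0.053 ] tool delta bolt [ 94.9 -76.  128.3]
C [0.5448 0.0062 0.053 ] hinge [5.722e-01 3.000e-04 5.300e-02] tool delta bolt [ 55.5  -0.7 128.3]
R [ 0.5269 -0.0769  0.053 ] hinge [ 0.5543 -0.0828  0.053 ] tool delta bolt [ 16.1  74.6 128.3]
plate x,y axes in tool [ 8.85989752e-01  4.63704819e-01 -1.25794346e-05] [ 4.63704820e-01 -8.85989752e-01  5.30570083e-06]
[0.5916 0.0825 0.0445]
[0.5726 0.0007 0.0445]
[ 0.554  -0.0831  0.0445]
```

>>> jog_arm(
  motion=[
    [0, 0, 0, 48, -38, 15, 0],
    [0, 0, 0, 95, -75, 20, 0],
    [0, 0, 0, 95, -75, 20, 0],
    [0, 0, 0, 95, -75, 45, 0],
    [0, 0, 0, 95, -75, 60, 0],
    [0, 0, 0, 95, -75, 62, 0],
    [0, 0, 0, 95, -75, 63, 0],
    [0, 0, 0, 95, -75, 63, 0],
  ],
)

```text
t: 10.18
eef_pos: [0.5635, 0.0881, 0.119]
tool_rot: [0.0, 0.991, 0.134, 0.001]
contact_force: [-0.5, -0.3, -0.1]
gripper_width: 0.184
grasp_force: 60.1
```

>>> jog_arm(
  motion=[
    [0, 0, 0, 0, 0, 1, 0],
    [0, 0, 0, 0, 0, 2, 0],
    [0, 0, 0, 0, 0, 2.5, 0],
    [0, 0, 0, 0, 0, 2.5, 0],
  ],
)

```text
t: 10.68
eef_pos: [0.5634, 0.0882, 0.1159]
tool_rot: [-0.0, 0.991, 0.134, 0.0]
contact_force: [1.2, 0.4, 0.4]
gripper_width: 0.178
grasp_force: 60.2
```

>>> jog_arm(
  motion=[
    [0, 0, 0, 0, 0, 1, 0],
    [0, 0, 0, 0, 0, 1.5, 0],
    [0, 0, 0, 0, 0, 1.5, 0],
  ],
)

```text
t: 11.05
eef_pos: [0.5631, 0.0882, 0.1142]
tool_rot: [0.0, 0.991, 0.134, -0.0]
contact_force: [0.0, 0.7, 0.2]
gripper_width: 0.178
grasp_force: 60.2
```

>>> jog_arm(
  motion=[
    [0, 0, 0, 0, 0, 0.7, 0],
    [0, 0, 0, 0, 0, 1.4, 0],
    [0, 0, 0, 0, 0, 1.4, 0],
  ],
)

```text
t: 11.42
eef_pos: [0.563, 0.0882, 0.1128]
tool_rot: [-0.0, 0.991, 0.134, -0.0]
contact_force: [1.8, -0.1, -0.4]
gripper_width: 0.179
grasp_force: 60.2
```

```bash
python3 - <<'E'
from h import *
p,T=shot("wrist"); save(p,"w5.png"); o=bot.get_obs(); print(o["eef_pos"],o["contact_force"])
s,Ts=shot("side")
g=cv2.resize(cv2.cvtColor(p["pixels"],cv2.COLOR_RGB2BGR)[80:250,150:350],None,fx=3,fy=3,interpolation=cv2.INTER_CUBIC)
g2=cv2.resize(cv2.cvtColor(s["pixels"],cv2.COLOR_RGB2BGR)[170:250,190:300],(0,0),fx=5,fy=5,interpolation=cv2.INTER_CUBIC)
k=np.zeros((600,800,3),np.uint8); k[:510,:600]=g; print(proj(s,[.563,.088,.053],Ts)); cv2.imwrite("pics/crop5.png",g)
cv2.imwrite("pics/crop5s.png",g2)
E
```

```text
[0.56291442 0.08814789 0.11279086] [0.98250066 0.92311716 0.0540922 ]
[232.96767373 213.76807213]
```

View pics/crop5.png

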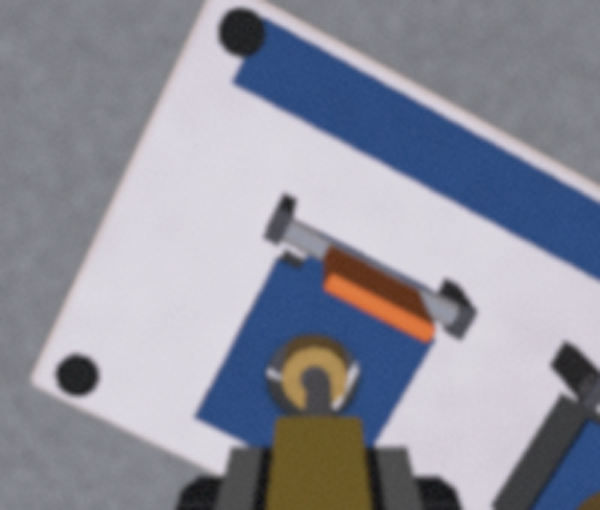

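The tip is on the left brass head with the cover shut, but there is hardly any force. Either the bolt is giving way or contact is just beginning, so I continue in small steps.

>>> jog_arm(
  motion=[
    [0, 0, 0, 0, 0, 0.5, 0],
    [0, 0, 0, 0, 0, 1, 0],
    [0, 0, 0, 0, 0, 1, 0],
  ],
)

```text
t: 11.9
eef_pos: [0.5631, 0.0882, 0.1123]
tool_rot: [0.0, 0.991, 0.134, 0.0]
contact_force: [-1.5, -1.3, 5.2]
gripper_width: 0.178
grasp_force: 60.7
```

>>> jog_arm(
  motion=[
    [0, 0, 0, 0, 0, -40, 0],
    [0, 0, 0, -20, 37, -42, 0],
    [0, 0, 0, -39.5, 75.3, -40, 0],
    [0, 0, 0, -39.5, 75.3, -40, 0],
    [0, 0, 0, -39.5, 75.3, -15, 0],
    [0, 0, 0, -39.5, 75.3, -8, 0],
    [0, 0, 0, -39.5, 75.3, -7, 0],
    [0, 0, 0, -39.5, 75.3, -7, 0],
  ],
)

```text
t: 12.9
eef_pos: [0.5455, 0.0055, 0.1194]
tool_rot: [-0.0, 0.991, 0.135, 0.0]
contact_force: [-0.0, 1.4, -0.5]
gripper_width: 0.182
grasp_force: 60.2
```

>>> jog_arm(
  motion=[
    [0, 0, 0, 0, 0, 0.5, 0],
    [0, 0, 0, 0, 0, 1, 0],
    [0, 0, 0, 0, 0, 1.4, 0],
    [0, 0, 0, 0, 0, 1.4, 0],
  ],
)

```text
t: 13.4
eef_pos: [0.5451, 0.005, 0.1175]
tool_rot: [0.0, 0.991, 0.134, 0.0]
contact_force: [-0.7, -0.3, 0.4]
gripper_width: 0.177
grasp_force: 60.2
```

>>> jog_arm(
  motion=[
    [0, 0, 0, 0, 0, 0.5, 0],
    [0, 0, 0, 0, 0, 1, 0],
    [0, 0, 0, 0, 0, 1, 0],
  ],
)

```text
t: 13.78
eef_pos: [0.5452, 0.0051, 0.117]
tool_rot: [0.0, 0.991, 0.134, 0.0]
contact_force: [-2.3, 0.0, 5.0]
gripper_width: 0.179
grasp_force: 60.7
```

The centre bolt held at 5.0 N with TCP z at 0.117. The left one held only at 0.1123, about 5 mm lower, so the left is the loose one. I tap the right bolt next.

>>> jog_arm(
  motion=[
    [0, 0, 0, 0, 0, -40, 0],
    [0, 0, 0, -20, 37, -42, 0],
    [0, 0, 0, -39.5, 75.3, -40, 0],
    [0, 0, 0, -39.5, 75.3, -40, 0],
    [0, 0, 0, -39.5, 75.3, -12, 0],
    [0, 0, 0, -39.5, 75.3, -2, 0],
    [0, 0, 0, -39.5, 75.3, -1, 0],
    [0, 0, 0, -39.5, 75.3, -0.5, 0],
    [0, 0, 0, -39.5, 75.3, 0, 0],
    [0, 0, 0, -39.5, 75.3, 0, 0],
  ],
)

```text
t: 15.02
eef_pos: [0.5274, -0.0777, 0.117]
tool_rot: [-0.0, 0.991, 0.135, 0.0]
contact_force: [-1.3, 0.9, 3.0]
gripper_width: 0.181
grasp_force: 60.5
```

>>> jog_arm(
  motion=[
    [0, 0, 0, 0, 0, 0.5, 0],
    [0, 0, 0, 0, 0, 0.5, 0],
    [0, 0, 0, 0, 0, 0.5, 0],
  ],
)

```text
t: 15.4
eef_pos: [0.5276, -0.0777, 0.1169]
tool_rot: [0.0, 0.991, 0.135, 0.001]
contact_force: [-1.5, 1.8, 7.3]
gripper_width: 0.176
grasp_force: 61.1
```

The right bolt is tight (7 N), so the left is loose. I move to the robot's side of the left tab, 13 mm before the hinge line and 12 mm above it.

>>> jog_arm(
  motion=[
    [0, 0, 0, 0, 0, -44, 0],
    [0, 0, 0, 30, -48, -46, 0],
    [0, 0, 0, 61, -96, -46, 0],
    [0, 0, 0, 92, -144, -46, 0],
    [0, 0, 0, 92, -144, -46, 0],
    [0, 0, 0, 92, -144, -46, 0],
    [0, 0, 0, 92, -144, -20, 0],
    [0, 0, 0, 92, -144, -5, 0],
    [0, 0, 0, 92, -144, -5, 0],
  ],
)

```text
t: 16.52
eef_pos: [0.5763, 0.0836, 0.1197]
tool_rot: [0.0, 0.991, 0.134, -0.001]
contact_force: [-0.0, 0.1, 0.0]
gripper_width: 0.176
grasp_force: 60.0
```

```bash
python3 - <<'E'
from h import *
p,T=shot("wrist"); o=bot.get_obs(); TT=toolT(o); print(o["t"],o["eef_pos"],o["contact_force"],TT[:3,:3].round(3))
for t,z in dict(hinge_left=.0445,tab_left=.0445).items():
    for d in bot.tip_of(t,p)[:2]: print(t,round(d["score"],2),np.round(d["xy"],1),atz(p,d["xy"],z,T).round(4))
tip=o["eef_pos"]-np.array([0,0,.0643]); H=np.array([.5908,.083,.0445]); 
print("tip px",proj(p,tip,T),"hinge px",proj(p,H,T),"rel plate x,y",np.dot((tip-H)[:2],[.9776,-.2105]),np.dot((tip-H)[:2],[.2105,.9776]))
g=cv2.resize(cv2.cvtColor(p["pixels"],cv2.COLOR_RGB2BGR)[60:260,150:350],None,fx=3,fy=3,interpolation=cv2.INTER_CUBIC); cv2.imwrite("pics/crop6.png",g)
im=p["pixels"].astype(int); m=(im[...,0]>150)&(im[...,1]<130)&(im[...,1]>50)&(im[...,2]<80); v,u=np.nonzero(m); k=(np.hypot(u-proj(p,H,T)[0],v-proj(p,H,T)[1])<50); print("orange",u[k].min(),u[k].max(),v[k].min(),v[k].max())
for dy in(-.012,.012):
  Y=np.array([.2105,.9776,0])*dy; X=np.array([.9776,-.2105,0]); print("tab top corner px",proj(p,H+Y-.002*X+[0,0,.036],T))
E
```

```text
16.575 [0.57706515 0.08425457 0.12073741] [-0.11704312 -0.44509848 -0.08649451] [[ 0.964  0.265 -0.001]
 [ 0.265 -0.964 -0.001]
 [-0.001  0.    -1.   ]]
hinge_left 0.95 [261.8 182.9] [0.5908 0.0832 0.0445]
hinge_left 0.2 [358.3 234.1] [5.716e-01 5.000e-04 4.450e-02]
tab_left 0.97 [262.3 185.3] [0.5892 0.0823 0.0445]
tip px [255.40050293 204.80119582] hinge px [262.0370672  183.01692832] rel plate x,y -0.013691276087452669 -0.001664713792591001
orange 236 279 188 212
tab top corner px [278.72606818 207.95302599]
tab top corner px [244.52287918 190.80252439]
```

View pics/crop6.png

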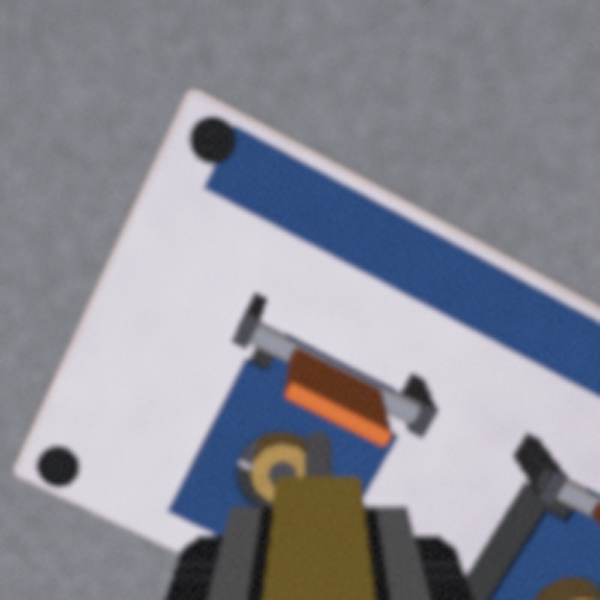

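The tip at (256,207) sits between the sunk left bolt and the orange tab, and the predicted tab corners match the picture to within about 1 px. I push along plate +x to about 8.5 mm beyond the hinge line.

>>> jog_arm(
  motion=[
    [0, 0, 0, 5, 1, 0, 0],
    [0, 0, 0, 8, 2.5, 0, 0],
    [0, 0, 0, 10, 3.5, 0, 0],
    [0, 0, 0, 12, 4.5, 0, 0],
    [0, 0, 0, 14, 5.5, 0, 0],
    [0, 0, 0, 16, 6.5, 0, 0],
    [0, 0, 0, 18, 7.5, 0, 0],
    [0, 0, 0, 19.5, 8.3, 0, 0],
    [0, 0, 0, 20.5, 8.8, 0, 0],
    [0, 0, 0, 20.5, 8.8, 0, 0],
  ],
)

```text
t: 17.92
eef_pos: [0.5998, 0.0822, 0.1211]
tool_rot: [0.0, 0.991, 0.134, 0.0]
contact_force: [-0.5, 0.2, -0.5]
gripper_width: 0.181
grasp_force: 60.0
```

```bash
python3 - <<'E'
from h import *
o=bot.get_obs(); p,T=shot("wrist"); print(o["t"],o["eef_pos"],o["contact_force"])
tip=o["eef_pos"]-np.array([0,0,.0643]); H=np.array([.5908,.083,.0445]); X=np.array([.9776,-.2105,0]); Y=np.array([.2105,.9776,0])
print("rel",np.dot(tip-H,X),np.dot(tip-H,Y),tip[2]-H[2])
im=p["pixels"].astype(int); m=(im[...,0]>130)&(im[...,1]<130)&(im[...,1]>40)&(im[...,2]<80); h=proj(p,H,T); v,u=np.nonzero(m); k=np.hypot(u-h[0],v-h[1])<60; print("orange",u[k].min(),u[k].max(),v[k].min(),v[k].max(),k.sum())
for a in(0,40,50,60):
  a=np.radians(a); z=np.array([0,0,1])*np.cos(a)+X*np.sin(a); print(np.degrees(a),[proj(p,H+s*Y+z*.036,T).round(0) for s in(-.012,.012)])
E
```

```text
17.925 [0.59976698 0.08217082 0.12113066] [-0.51996364  0.17975808 -0.49578172]
rel 0.008940665726439617 0.0010769409451407482 0.01233065735606563
orange 239 284 182 219 877
0.0 [array([268., 238.]), array([234., 221.])]
40.0 [array([284., 204.]), array([251., 187.])]
50.0 [array([286., 196.]), array([254., 180.])]
59.99999999999999 [array([288., 189.]), array([257., 173.])]
```

>>> jog_arm(
  motion=[
    [0, 0, 0, 0, 0, 0, 0],
    [0, 0, 0, 0, 0, 0, 0],
    [0, 0, 0, 0, 0, 0, 0],
    [0, 0, 0, 0, 0, 0, 0],
  ],
)

```text
t: 18.48
eef_pos: [0.5996, 0.0823, 0.1211]
tool_rot: [0.0, 0.991, 0.134, 0.0]
contact_force: [-0.5, 0.3, 0.1]
gripper_width: 0.182
grasp_force: 60.1
```

```bash
python3 - <<'E'
from h import *
p,T=shot("wrist"); o=bot.get_obs(); H=np.array([.5908,.083,.0445]); h=proj(p,H,T)
tip=o["eef_pos"]-H; print("rel",tip@[.9776,-.2105,0])
im=p["pixels"].astype(int); m=(im[...,0]>130)&(im[...,1]<130)&(im[...,1]>40)&(im[...,2]<80); v,u=np.nonzero(m); k=np.hypot(u-h[0],v-h[1])<60; print("orange",u[k].max(),v[k].min(),o["grasp_force"],o["contact_force"])
if v[k].min()<186 and o["grasp_force"]>30: print(bot.hand_in())
E
```

```text
rel 0.008702330566447411
orange 284 182 60.098204612731934 [-0.1637017  -0.64145024  1.09684039]
the job is handed in; nothing more can be done
None
```

I handed the job in at about 18.5 s: I pressed the zero button home and tapped the bolts left to right. The left bolt was the loose one, and the stylus, still gripped, holds its cover open at about 47° (estimated from the tab in the wrist image); the hand-in returned no verdict.

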